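# Slide the storage tub onto its parking mat

### The job

Park the storage tub where it belongs on the pasta counter: push the closed tub with the blue lid across the granite onto the green mat, so that its whole underside stands within the mat's outline. Slide it flat on the counter, do not lift or tip it, and leave the bowl, the ramekin and the amber jar where they stand.

Things in the scene. Friction and masses are not known exactly. Their poses are not given: they have to be found in the camera images.
- tub: White plastic storage tub closed with a blue clip-on lid, free on the counter, about 0.6 kg. Underside 164 x 110 mm (along its x and y), 66 mm high with the lid; the lid is 172 x 118 mm, occupying heights 52 to 66 mm, and a flat blue clip 70 mm wide at each short end brings the length to 179 mm. Too wide to grip. Origin: centre of its underside; x along its length, z up.
- mat: Green rectangular parking mat, fixed flat on the counter and paper thin (about 1 mm, the tub slides on and off it without a step), 220 x 160 mm along its x and y. Origin: its centre, at counter height; x along its length.
- bowl: White porcelain bowl, 140 mm across the rim, 60 mm high, loose. Origin: centre of its underside.
- ramekin: Bronze-coloured aluminium ramekin, 84 mm across the rim, 40 mm high, loose. Origin: centre of its underside.
- jar: Amber glass jar with a steel cap, 76 mm across, 110 mm high, loose, standing to the robot's right. Origin: centre of its underside.
- tub_corner0 (a point): Corner of the tub's underside at its +x +y side, 82 mm along x and 55 mm along y from the tub's origin.
- tub_corner1 (a point): Corner of the tub's underside at its +x -y side, 82 mm along x and 55 mm along y from the tub's origin.
- tub_corner2 (a point): Corner of the tub's underside at its -x +y side, 82 mm along x and 55 mm along y from the tub's origin.
- tub_corner3 (a point): Corner of the tub's underside at its -x -y side, 82 mm along x and 55 mm along y from the tub's origin.
Not all that is in view belongs to the job. Several things look just like the tub: the one meant starts farthest from the robot's base.

How it is judged (in metres and radians):
At the end, for the whole second after the job is handed in: All four corners of the tub's underside lie within the outline of the mat (2 mm beyond its edge is allowed), and the tub stands flat on the counter (less than 4 mm up, tilted less than 0.05 rad) at rest (slower than 10 mm/s), lid up (x of tub_corner0 in the frame of mat between -0.112 and 0.112 m and y of tub_corner0 in the frame of mat between -0.082 and 0.082 m and x of tub_corner1 in the frame of mat between -0.112 and 0.112 m and y of tub_corner1 in the frame of mat between -0.082 and 0.082 m and x of tub_corner2 in the frame of mat between -0.112 and 0.112 m and y of tub_corner2 in the frame of mat between -0.082 and 0.082 m and x of tub_corner3 in the frame of mat between -0.112 and 0.112 m and y of tub_corner3 in the frame of mat between -0.082 and 0.082 m and height (world z) of tub below 0.004 m and angle between tub's own z axis and vertical below 0.05 rad and linear speed of tub below 0.01 m/s); the robot touches nothing.
It fails at once if the tub is lifted more than 15 mm off the counter (height (world z) of tub above 0.015 m).
It fails at once if the tub is tipped by more than 0.15 rad (angle between tub's own z axis and vertical above 0.15 rad).
It fails at once if the bowl is moved by more than 20 mm (distance of bowl from where it was at the start of the episode above 0.02 m).
It fails at once if the ramekin is moved by more than 20 mm (distance of ramekin from where it was at the start of the episode above 0.02 m).
It fails at once if the jar is moved by more than 20 mm (distance of jar from where it was at the start of the episode above 0.02 m).
It also fails if it takes over 58 s, if anything falls off the work surface, if the arm or the gripper's body presses on something with over 40 N, if the wrist force passes 120 N, or if a joint passes its speed limit or range.

### The arm

A 6-joint arm with a two-finger parallel gripper is mounted at the origin on the work surface. World frame = base frame: x ahead of the robot, y to its left, z up, the work surface at z = 0. Lengths are in mm, angles in rad, forces in N, time in s.
With the tool pointing down it reaches from about 275 to 725 mm from the base axis. Payload 5.6 kg.
Tool frame: the origin (TCP) lies midway between the tips of the shut fingers; the grasp point (between the pads) lies bot.grip_depth behind it (bot.grip_depth is the distance from the TCP to the grasp point, in mm); y points along the fingers, z is the direction in which the jaws open and shut, and the axes are right-handed (so a half turn about y gives the same grasp; the last joint's range is limited). The gripper opens to 85 mm and grips with 20 to 120 N. Pads are 22 mm wide; open, the fingers measure 114 mm over their backs; the gripper's body (76 mm by 85 mm) begins 54 mm behind the grasp point. The pads swing forward as they close: fully open they stand 13 mm farther back than shut.
Start: joints at [1.476, 0.255, 0.108, 0, -1.424, -0.285], TCP at [203.877, 510.81, 231.283] pointing down, gripper open.
Joint ranges: [-2.95, 2.95], [-1.21, 1.97], [-1.09, 1.5], [-2.87, 1.71], [-2.94, -0.07], [-3.05, 3.05]. Speed limits (rad/s): [2.57, 2.57, 3.14, 3.14, 3.14, 3.14].

### API

Orientations are given as a unit quaternion [x, y, z, w].
In Python, from plant import bot gives the robot as it stands.
- The arm moves only by the shell command python3 -m crank 'ROWS' [OPENING]. ROWS is JSON, a list of rows, each a list of 4 numbers: the shift along the tool's x, y, z in mm, then the turn about the tool's y in degrees. A call has 1 to 5 rows; each row shifts and turns the pose as measured when the row begins, along the tool's axes as they then stand; what a row does not reach is not made up. A row lasts 1/12 s, in which the tool goes at most 41.7 mm and 7.16 degrees, less where a joint would pass 70% of its speed; a pose out of reach is approached as far as the arm can. A call is refused whole if a number of a shift passes 41.7 or a number of a turn 7.16, either way. A call with a gripper value outside its range is refused whole. OPENING is the finger opening in mm, from 0 to 85.4, set as the call begins (- or left out, the last holds). The fingers move at their own pace and stop on an object; the grip force is fixed at half the most. Time passes only in rows, so rows that do not move let the fingers close. It gives the time, the measured TCP pose, the force and the opening at its end, in the units of the state.
- bot.get_obs(): the state, without advancing time (a new reading comes with each control period).
- bot.grab_frame(name): name is "side" or "top" or "wrist"; returns the picture (384x512x3 uint8, red, green, blue); there is no depth.
- bot.get_calibration(name): a dict with "mtx" (3x3 intrinsics, pixels), "rvec" (rotation vector, rad) and "tvec" (3), from world to camera coordinates, as OpenCV has them; the wrist camera has in their place "T_tool_cam" (4x4, takes a point from camera to tool coordinates, whose origin is the TCP and whose axes are the tool frame's). Camera axes: x right, y down, z forward; pixel columns grow to the right and rows downward; lengths in mm; the calibration is good to about 2 mm. A picture is of the moment at which its call begins: read the wrist's pose just before it. get_calibration takes no time and is no camera call.
- bot.hand_in(): hands the job in, once; it reports no verdict.
The state is a dict: "t": time; "qpos": joint angles; "qd": joint speeds; "tau": joint torques, N m; "ee_pos": TCP position; "orientation": TCP orientation; "ft_force": force on the tool from outside, world axes, zero at the start; "moment": the same for the moment, N m; "opening": finger opening in mm.
Only numpy, scipy, OpenCV 4.12 (cv2) and the standard library are available. Lean on these libraries where they do the work, as an engineer would, in place of code of your own. Each camera call takes 0.05 s, during which the arm holds its last target.

## Working session

There is one attempt and no reset: what is moved stays moved. The work goes in short steps, Python scripts to look and compute and a shell command to move; the robot and the scene stay as the last step left them, time stands still between calls to the robot, and variables do not carry over. Pictures are saved under pics/ and viewed, and the job is handed in when it is done.

```bash
ls; mkdir -p pics; python3 - <<'E'
from plant import bot
import cv2
print(bot.get_obs())
for n in("side","top","wrist"):
    print(n,bot.get_calibration(n))
for n in("side","top"):
    cv2.imwrite(f"pics/{n}0.png",bot.grab_frame(n)[:,:,::-1])
print(bot.grip_depth)
E
```

```text
pics
{'t': 0.0, 'qpos': array([ 1.47559382e+00,  2.55754011e-01,  1.06970117e-01, -4.85417001e-04,
       -1.42393197e+00, -2.84647680e-01]), 'qd': array([-0.0016767 ,  0.00049802,  0.00121048, -0.00071037, -0.00059292,
        0.00066122]), 'tau': array([-4.51161286e-04, -3.86628985e+01,  2.37942767e+01,  5.36508545e+00,
       -6.08128335e-03, -3.24197458e-06]), 'ee_pos': array([203.66074611, 510.34114829, 230.37687118]), 'orientation': array([-0.13341135, -0.69369507,  0.69507841,  0.13362095]), 'ft_force': array([ 0.09621673, -0.18381389,  0.42190556]), 'moment': array([-0.02863894,  0.01493538, -0.01040151]), 'opening': 85.34093321062095}
side {'mtx': array([[446.59362098,   0.        , 252.08605404],
       [  0.        , 446.59362098, 189.36224837],
       [  0.        ,   0.        ,   1.        ]]), 'rvec': array([ 2.32621879, -0.60879365,  0.24399237]), 'tvec': array([-474.65187475,  202.38823412, 1444.46283758])}
top {'mtx': array([[499.2224222 ,   0.        , 257.09439487],
       [  0.        , 499.2224222 , 199.33189974],
       [  0.        ,   0.        ,   1.        ]]), 'rvec': array([ 2.20292635, -2.18452825,  0.06914723]), 'tvec': array([ -20.6419745 ,  546.35982037, 1563.47068654])}
wrist {'mtx': array([[301.61342324,   0.        , 258.76249826],
       [  0.        , 301.61342324, 188.51673407],
       [  0.        ,   0.        ,   1.        ]]), 'T_tool_cam': array([[-1.14117402e-04,  9.49834224e-01,  3.12753793e-01,
        -7.92978701e+01],
       [ 6.84208080e-04, -3.12753647e-01,  9.49834032e-01,
        -1.42002221e+02],
       [ 9.99999759e-01,  3.22381264e-04, -6.14193617e-04,
         1.25498390e+00],
       [ 0.00000000e+00,  0.00000000e+00,  0.00000000e+00,
         1.00000000e+00]])}
18.700000000000003
```

View pics/top0.png

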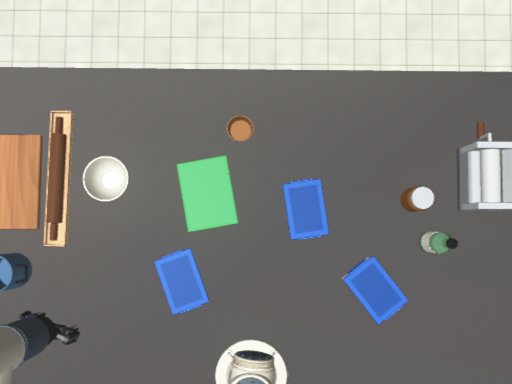

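View pics/side0.png

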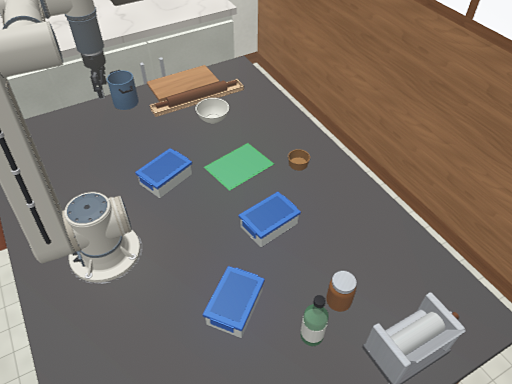

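```bash
cat > h.py <<'E'
import numpy as np, cv2
from plant import bot
def cal(n):
    c=bot.get_calibration(n); return c["mtx"],cv2.Rodrigues(c["rvec"])[0],c["tvec"]
def unproj(n,uv,z):
    K,R,t=cal(n); uv=np.atleast_2d(uv).astype(float)
    d=np.c_[uv,np.ones(len(uv))]@np.linalg.inv(K).T@R; c=-R.T@t
    return c+d*((z-c[2])/d[:,2])[:,None]
def blobs(n,im,kind,zh,amin=300):
    hsv=cv2.cvtColor(im,cv2.COLOR_RGB2HSV)
    lo,hi=dict(blue=((108,150,90),(125,255,255)),green=((55,120,90),(80,255,255)))[kind]
    m=cv2.inRange(hsv,lo,hi); cs,_=cv2.findContours(m,cv2.RETR_EXTERNAL,cv2.CHAIN_APPROX_NONE)
    out=[]
    for c in cs:
        if cv2.contourArea(c)<amin: continue
        P=unproj(n,c[:,0],zh)[:,:2].astype(np.float32)
        (cx,cy),(w,h),a=cv2.minAreaRect(P)
        if w<h: w,h,a=h,w,a+90
        out.append((round(cx,1),round(cy,1),round(w,1),round(h,1),round((a+90)%180-90,1)))
    return out
def look(tag):
    im=bot.grab_frame("top"); cv2.imwrite(f"pics/{tag}.png",im[:,:,::-1])
    print("tub",blobs("top",im,"blue",66)); print("mat",blobs("top",im,"green",1)); return im
E
python3 - <<'E'
from h import *
im=look("top1")
im2=bot.grab_frame("side")
print("side",blobs("side",im2,"blue",66),blobs("side",im2,"green",1))
for n,uv,z in(("bowl",(106,178),60),("ram",(240,128),40),("jar",(424,198),110)):print(n,unproj("top",uv,z))
from scipy.spatial.transform import Rotation as Ro
print(Ro.from_quat(bot.get_obs()["orientation"]).as_matrix().round(3))
E
```

```text
tub [(273.5, -375.7, 181.9, 117.3, 38.4), (293.6, 212.0, 177.5, 117.1, 20.4), (515.9, -163.8, 177.0, 117.2, 8.9)]
mat [(565.8, 144.7, 217.6, 156.8, 10.7)]
side [(268.9, -382.5, 187.7, 116.7, 38.4), (511.0, -167.7, 189.0, 120.7, 8.7), (288.5, 206.7, 189.8, 122.1, 20.5)] []
bowl [[605.76616681 449.91648441  60.        ]]
ram [[769.14323004  39.5985776   40.        ]]
jar [[ 549.21157359 -513.10483     110.        ]]
[[-0.929 -0.    -0.371]
 [ 0.371 -0.001 -0.929]
 [-0.    -1.     0.001]]
```

```bash
cat >> h.py <<'E'
def pose():
    from scipy.spatial.transform import Rotation as Ro
    o=bot.get_obs(); R=Ro.from_quat(o["orientation"]).as_matrix(); p=np.array(o["ee_pos"])
    return o,p,R,np.degrees(np.arctan2(R[1,0],R[0,0]))
def plan(x,y,z,yaw,step=35,n=15):
    """rows to world target, yaw=angle of tool x; prints rounded rows"""
    o,p,R,a=pose(); T=np.array([x,y,z]); print("t",round(o["t"],2),"p",p.round(1),"yaw",round(a,1),"tilt",R[2].round(3),"F",o["ft_force"].round(1),"q",np.round(o["qpos"],2))
    rows=[]
    for i in range(n):
        d=T-p; L=np.linalg.norm(d); t=np.clip((yaw-a+180)%360-180,-7,7)
        if L<.7 and abs(t)<.3: break
        d=d*min(1,step/max(L,1e-9)); s=np.r_[[d[0]*np.cos(np.radians(a))+d[1]*np.sin(np.radians(a)),-d[2],d[0]*np.sin(np.radians(a))-d[1]*np.cos(np.radians(a))]]
        rows.append([float(round(v)) if 0 else int(round(v)) for v in s]+[float(round(-t,1))]); p=p+d; a+=t
    for k in range(0,len(rows),5): print(str(rows[k:k+5]).replace(" ",""))
E
python3 -c "
from h import *
plan(531,-262,230,98.9,step=38,n=25)"
```

```text
t 0.2 p [203.8 510.5 230.7] yaw 158.2 tilt [-0.    -1.     0.001] F [ 0.1 -0.1 -0.6] q [ 1.48  0.26  0.11 -0.   -1.42 -0.28]
[[-27,0,-27,7.0],[-30,0,-24,7.0],[-32,0,-20,7.0],[-35,0,-16,7.0],[-36,0,-11,7.0]]
[[-37,0,-7,7.0],[-38,0,-2,7.0],[-38,0,2,7.0],[-37,0,7,3.3],[-37,0,9,-0.0]]
[[-37,0,9,-0.0],[-37,0,9,-0.0],[-37,0,9,-0.0],[-37,0,9,-0.0],[-37,0,9,-0.0]]
[[-37,0,9,-0.0],[-37,0,9,-0.0],[-37,0,9,-0.0],[-37,0,9,-0.0],[-37,0,9,-0.0]]
[[-37,0,9,-0.0],[-37,0,9,-0.0],[-3,0,1,-0.0]]
```

```bash
sed -i 's/d\[0\]\*np.sin(np.radians(a))-d\[1\]\*np.cos(np.radians(a))\]/-d[0]*np.sin(np.radians(a))+d[1]*np.cos(np.radians(a))]/' h.py
python3 -c "
from h import *
plan(531,-262,230,98.9,step=38,n=25)"
```

```text
t 0.2 p [203.8 510.5 230.7] yaw 158.2 tilt [-0.    -1.     0.001] F [ 0.1 -0.1 -0.6] q [ 1.48  0.26  0.11 -0.   -1.42 -0.28]
[[-27,0,27,7.0],[-30,0,24,7.0],[-32,0,20,7.0],[-35,0,16,7.0],[-36,0,11,7.0]]
[[-37,0,7,7.0],[-38,0,2,7.0],[-38,0,-2,7.0],[-37,0,-7,3.3],[-37,0,-9,-0.0]]
[[-37,0,-9,-0.0],[-37,0,-9,-0.0],[-37,0,-9,-0.0],[-37,0,-9,-0.0],[-37,0,-9,-0.0]]
[[-37,0,-9,-0.0],[-37,0,-9,-0.0],[-37,0,-9,-0.0],[-37,0,-9,-0.0],[-37,0,-9,-0.0]]
[[-37,0,-9,-0.0],[-37,0,-9,-0.0],[-3,0,-1,-0.0]]
```

```bash
python3 -m crank '[[-27,0,27,7],[-30,0,24,7],[-32,0,20,7],[-35,0,16,7],[-36,0,11,7]]'
python3 -m crank '[[-37,0,7,7],[-38,0,2,7],[-38,0,-2,7],[-37,0,-7,3],[-37,0,-9,0]]'
python3 -c "
from h import *
plan(531,-262,230,98.9,step=38,n=25)"
```

```text
t: 0.62
ee_pos: [276.0, 332.7, 226.8]
orientation: [-0.34, -0.618, 0.623, 0.339]
ft_force: [1.3, 0.2, 1.5]
opening: 85.3
t: 1.03
ee_pos: [346.7, 147.3, 227.8]
orientation: [-0.466, -0.53, 0.534, 0.465]
ft_force: [0.9, -0.0, -0.8]
opening: 85.4
t 1.03 p [346.7 147.3 227.8] yaw 97.7 tilt [-0.005 -1.     0.002] F [ 0.9 -0.  -0.8] q [ 0.83 -0.09 -0.29  0.   -1.38 -0.69]
[[-36,0,-11,-1.2],[-37,0,-10,-0.0],[-37,0,-10,-0.0],[-37,0,-10,-0.0],[-37,0,-10,-0.0]]
[[-37,0,-10,-0.0],[-37,0,-10,-0.0],[-37,0,-10,-0.0],[-37,0,-10,-0.0],[-37,0,-10,-0.0]]
[[-37,0,-10,-0.0],[-30,0,-8,-0.0]]
```

```bash
python3 -m crank '[[-37,0,-10,-1],[-37,0,-10,0],[-37,0,-10,0],[-37,0,-10,0],[-37,0,-10,0]]'
python3 -m crank '[[-37,0,-10,0],[-37,0,-10,0],[-37,0,-10,0],[-37,0,-10,0],[-37,0,-10,0]]'
python3 -c "
from h import *
plan(531,-262,230,98.9,step=38,n=25)"
```

```text
t: 1.45
ee_pos: [423.7, -38.1, 229.8]
orientation: [-0.461, -0.537, 0.537, 0.459]
ft_force: [1.7, 0.3, 1.1]
opening: 85.5
t: 1.87
ee_pos: [502.5, -224.1, 230.2]
orientation: [0.462, 0.537, -0.537, -0.459]
ft_force: [1.8, 1.3, 0.5]
opening: 85.5
t 1.87 p [ 502.5 -224.1  230.2] yaw 98.7 tilt [-0.002 -1.    -0.003] F [1.8 1.3 0.5] q [-0.13  0.25  0.1   0.   -1.42  0.29]
[[-33,0,-18,-0.2],[-8,0,-4,-0.0]]
```

```bash
python3 -m crank '[[-33,0,-18,0],[-14,0,-4,0],[0,0,0,0],[0,20,0,0]]'
python3 -c "
from h import *
plan(532,-268,15,98.9,step=38,n=25)
im=look('top2')
cv2.imwrite('pics/w2.png',bot.grab_frame('wrist')[:,:,::-1])"
```

```text
t: 2.2
ee_pos: [534.4, -278.5, 209.6]
orientation: [-0.465, -0.534, 0.535, 0.461]
ft_force: [1.8, -0.8, 0.3]
opening: 85.4
t 2.2 p [ 534.4 -278.5  209.6] yaw 98.3 tilt [-0.006 -1.    -0.003] F [ 1.8 -0.8  0.3] q [-0.22  0.36  0.2   0.   -1.41  0.36]
[[2,38,0,-0.6],[2,38,0,-0.0],[2,38,0,-0.0],[2,38,0,-0.0],[2,38,0,-0.0]]
[[0,5,0,-0.0]]
tub [(273.5, -375.5, 181.0, 117.6, 38.4), (293.6, 212.0, 177.5, 117.1, 20.4)]
mat [(565.6, 144.6, 218.1, 156.8, 10.7)]
```

View pics/w2.png

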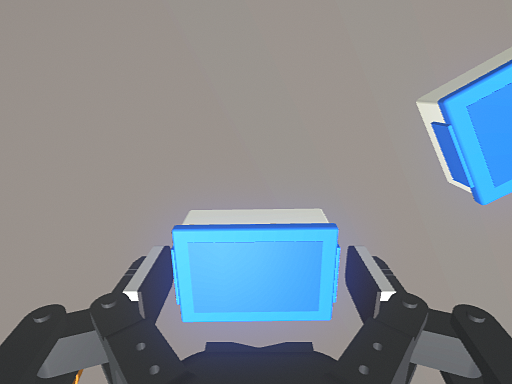

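View pics/top2.png

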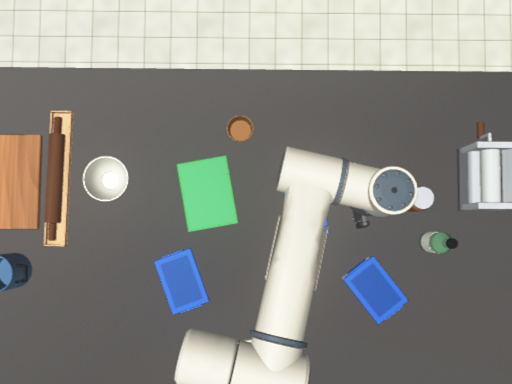

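```bash
python3 -m crank '[[0,38,0,-0.6],[0,38,0,0],[0,38,0,0],[0,38,0,0],[0,30,0,0]]'
python3 -m crank '[[0,5,0,0],[0,0,0,0]]'
python3 -c "
from h import *
plan(532,-268,15,98.9,step=38,n=25)"
```

```text
t: 2.72
ee_pos: [536.1, -275.1, 28.8]
orientation: [0.463, 0.539, -0.538, -0.453]
ft_force: [0.7, 0.4, -0.7]
opening: 84.7
t: 2.88
ee_pos: [531.9, -272.3, 18.7]
orientation: [-0.459, -0.538, 0.54, 0.457]
ft_force: [1.1, -0.1, 0.7]
opening: 85.7
t 2.88 p [ 531.9 -272.3   18.7] yaw 99.3 tilt [-0.004 -1.    -0.001] F [ 1.1 -0.1  0.7] q [-0.21  0.49 -0.11  0.   -0.97  0.37]
[[4,4,-1,0.4]]
```

```bash
python3 -m crank '[[14,0,0,0.4],[12,0,0,0],[8,0,0,0],[6,0,0,0],[5,0,0,0]]'
python3 -c "
from h import *
plan(532,-268,15,98.9,step=38,n=1)
im=look('top3')
cv2.imwrite('pics/w3.png',bot.grab_frame('wrist')[:,:,::-1])"
```

```text
t: 3.3
ee_pos: [529.5, -226.6, 28.0]
orientation: [0.464, 0.539, -0.538, -0.453]
ft_force: [0.5, -2.0, -2.0]
opening: 85.4
t 3.3 p [ 529.5 -226.6   28. ] yaw 99.1 tilt [-0.011 -1.    -0.011] F [ 0.5 -2.  -2. ] q [-0.13  0.44 -0.18  0.01 -0.94  0.28]
[[-36,11,4,0.2]]
tub [(273.5, -375.6, 181.0, 117.5, 38.4), (294.0, 212.0, 176.8, 116.6, 20.4), (463.2, -183.6, 80.4, 66.6, -82.7)]
mat [(565.8, 144.7, 217.7, 156.7, 10.6)]
```

View pics/w3.png

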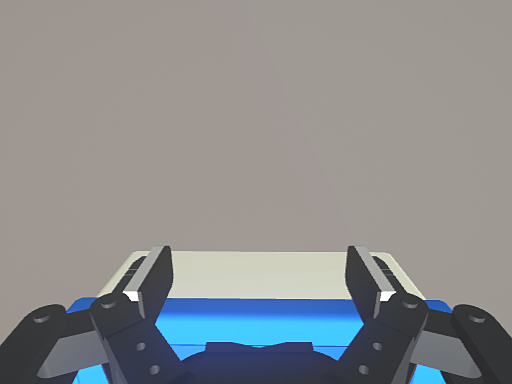

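```bash
python3 -m crank '[[5,4,0,0],[8,3,-1,0],[10,1,-3,0],[10,0,-3,0],[10,0,-3,0]]'
python3 -m crank '[[10,0,-3,0],[10,0,-3,0],[10,0,-3,0],[10,0,-3,0],[10,0,-3,0]]'
python3 -c "
from h import *
plan(532,-268,15,98.9,step=38,n=1)
im=look('top4')
cv2.imwrite('pics/w4.png',bot.grab_frame('wrist')[:,:,::-1])
cv2.imwrite('pics/s4.png',bot.grab_frame('side')[:,:,::-1])"
```

```text
t: 3.82
ee_pos: [534.7, -187.0, 22.6]
orientation: [-0.467, -0.538, 0.538, 0.45]
ft_force: [-0.2, -4.7, 1.2]
opening: 85.6
t: 4.23
ee_pos: [542.2, -131.6, 22.5]
orientation: [-0.468, -0.537, 0.539, 0.45]
ft_force: [-0.5, -5.1, 3.6]
opening: 85.3
t 4.23 p [ 542.2 -131.6   22.5] yaw 99.1 tilt [-0.021 -1.    -0.015] F [-0.5 -5.1  3.6] q [ 0.06  0.41 -0.24  0.02 -0.9   0.09]
[[-37,2,9,0.2]]
tub [(273.6, -375.7, 181.2, 117.6, 38.2), (293.7, 212.1, 177.4, 116.4, 20.6), (464.2, -81.2, 97.7, 51.6, -84.3)]
mat []
```

View pics/w4.png

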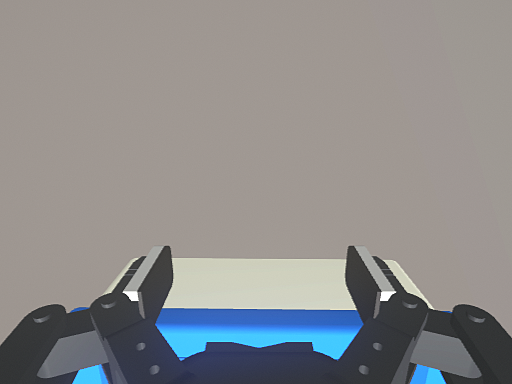

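View pics/s4.png

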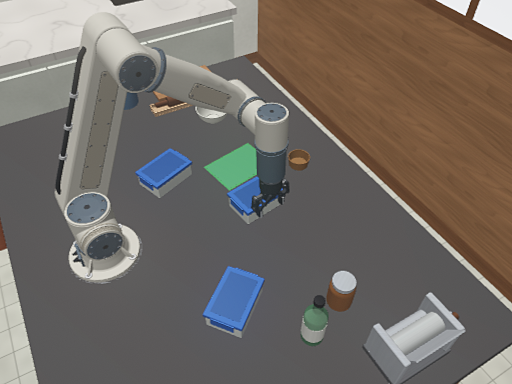

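```bash
python3 -m crank '[[10,0,-4,-0.2],[10,0,-4,-0.2],[10,1,-4,-0.2],[10,0,-4,-0.2],[10,0,-4,-0.2]]'
python3 -m crank '[[10,0,-4,-0.2],[10,0,-4,-0.2],[10,1,-4,-0.2],[10,0,-4,0],[10,0,-4,0]]'
python3 -c "
from h import *
plan(582,74,20,100.7,step=10,n=25)
im=look('top5')
cv2.imwrite('pics/w5.png',bot.grab_frame('wrist')[:,:,::-1])
cv2.imwrite('pics/s5.png',bot.grab_frame('side')[:,:,::-1])"
```

```text
t: 4.8
ee_pos: [552.6, -78.6, 20.0]
orientation: [-0.463, -0.54, 0.544, 0.446]
ft_force: [-1.6, -5.5, 2.1]
opening: 85.4
t: 5.22
ee_pos: [563.6, -20.5, 17.7]
orientation: [-0.459, -0.542, 0.547, 0.443]
ft_force: [-0.2, -3.6, 1.6]
opening: 85.5
t 5.22 p [563.6 -20.5  17.7] yaw 100.7 tilt [-0.022 -1.    -0.009] F [-0.2 -3.6  1.6] q [ 0.26  0.43 -0.23  0.03 -0.91 -0.09]
[[9,0,-4,0.0],[9,0,-4,-0.0],[9,0,-4,-0.0],[9,0,-4,-0.0],[9,0,-4,-0.0]]
[[9,0,-4,-0.0],[9,0,-4,-0.0],[9,0,-4,-0.0],[9,0,-4,-0.0],[6,0,-2,-0.0]]
tub [(273.5, -375.8, 181.5, 117.6, 38.2), (286.2, 241.4, 180.1, 75.5, 12.3), (479.9, 35.8, 114.9, 52.1, -73.6)]
mat []
```

View pics/w5.png

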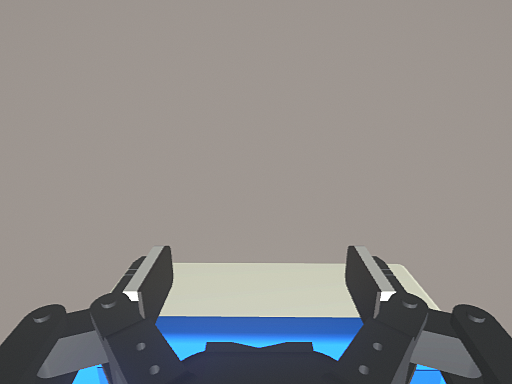

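View pics/s5.png

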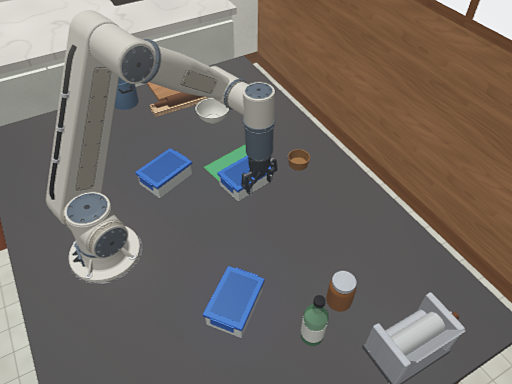

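```bash
python3 -m crank '[[9,0,-4,0],[9,0,-4,0],[9,0,-4,0],[9,0,-4,0],[9,0,-4,0]]'
python3 -m crank '[[7,0,-3,0],[6,0,-3,0],[4,0,-2,0]]'
python3 -c "
from h import *
plan(582,74,20,100.7,step=8,n=25)
cv2.imwrite('pics/w6.png',bot.grab_frame('wrist')[:,:,::-1])"
```

```text
t: 5.78
ee_pos: [573.5, 27.5, 16.2]
orientation: [-0.459, -0.54, 0.548, 0.444]
ft_force: [-0.2, -5.1, 1.7]
opening: 85.5
t: 6.03
ee_pos: [578.5, 48.5, 15.6]
orientation: [-0.458, -0.54, 0.548, 0.444]
ft_force: [-1.0, -5.0, 2.2]
opening: 85.2
t 6.03 p [578.5  48.5  15.6] yaw 100.7 tilt [-0.022 -1.    -0.004] F [-1.  -5.   2.2] q [ 0.37  0.46 -0.18  0.03 -0.93 -0.2 ]
[[7,-1,-2,-0.0],[7,-1,-2,-0.0],[7,-1,-2,-0.0],[2,0,-1,-0.0]]
```

View pics/w6.png

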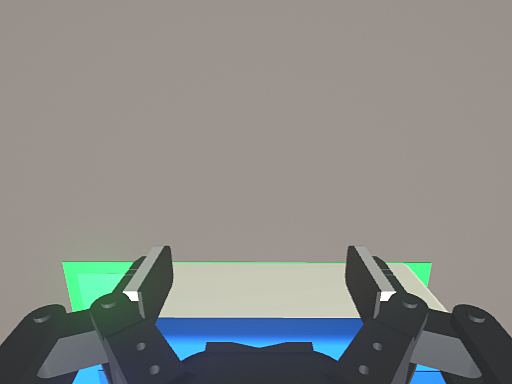

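```bash
python3 -m crank '[[6,0,-3,0],[6,0,-3,0],[6,-1,-3,0],[4,0,-2,0],[2,0,0,0]]'
python3 -c "
from h import *
plan(582,74,20,100.7,step=8,n=25)
cv2.imwrite('pics/w7.png',bot.grab_frame('wrist')[:,:,::-1])"
```

```text
t: 6.5
ee_pos: [585.2, 76.7, 15.3]
orientation: [-0.458, -0.54, 0.548, 0.445]
ft_force: [0.9, -3.7, 1.4]
opening: 85.1
t 6.5 p [585.2  76.7  15.3] yaw 100.6 tilt [-0.022 -1.    -0.004] F [ 0.9 -3.7  1.4] q [ 0.41  0.48 -0.15  0.03 -0.94 -0.24]
[[-2,-5,4,-0.1]]
```

View pics/w7.png

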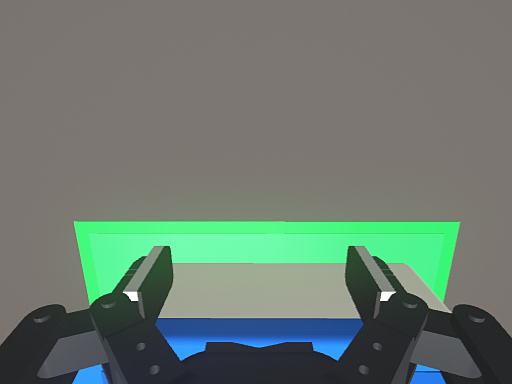

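```bash
python3 -m crank '[[-6,0,0,0],[-12,0,0,0],[-20,0,0,0],[-25,-5,0,0],[-20,-35,0,0]]'
python3 -m crank '[[-20,-35,0,0],[-20,-35,0,0],[-25,-30,0,0],[-30,-20,0,0],[-38,0,0,0]]'
python3 -m crank '[[-38,0,0,0],[-38,0,0,0],[-38,0,0,0],[-38,0,0,0],[-38,0,0,0]]'
python3 -m crank '[[-38,0,0,0],[-38,0,0,0],[-20,0,0,0],[0,0,0,0],[0,0,0,0]]'
python3 -c "
from h import *
im=look('top8')"
```

```text
t: 6.97
ee_pos: [596.9, -3.4, 50.7]
orientation: [-0.454, -0.54, 0.55, 0.447]
ft_force: [-0.2, 0.6, -1.4]
opening: 85.3
t: 7.38
ee_pos: [624.2, -140.2, 185.4]
orientation: [-0.456, -0.544, 0.547, 0.444]
ft_force: [2.0, 0.2, 0.8]
opening: 85.6
t: 7.8
ee_pos: [661.1, -339.6, 194.3]
orientation: [0.459, 0.547, -0.543, -0.441]
ft_force: [1.6, 1.3, 0.4]
opening: 85.8
t: 8.22
ee_pos: [674.1, -453.2, 190.7]
orientation: [0.462, 0.545, -0.54, -0.445]
ft_force: [-0.0, 0.7, 0.3]
opening: 85.5
tub [(272.5, -376.3, 179.5, 117.3, 38.5), (293.7, 212.2, 177.3, 116.8, 20.3), (562.2, 144.5, 175.2, 113.4, 10.7)]
mat [(565.8, 144.7, 217.7, 156.7, 10.6)]
```

View pics/top8.png

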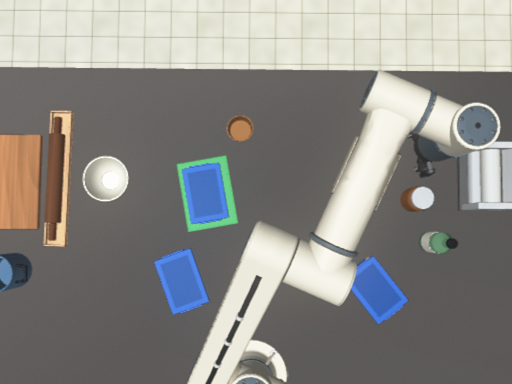

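```bash
python3 -c "
from h import *
o=bot.get_obs();print(o['qd'].round(3),o['ft_force'].round(1))
print(bot.hand_in())"
```

```text
[ 0.033 -0.031 -0.04  -0.001  0.005 -0.01 ] [-1.4 -0.8 -1.3]
the job is handed in; nothing more can be done
None
```

I pushed the tub that started farthest from the base (about 541 mm away) onto the green mat. I used the open fingers against its long side, backed the arm off and handed the job in at about 8 s.

**Position:** The last top-camera measurement put the tub's centre about 4 mm from the mat's centre, with its angle within 0.1° of the mat's. That leaves about 21–25 mm of mat around the whole underside. The calibration is only good to about 2 mm.

**Other objects:** The bowl, ramekin and jar looked unmoved by eye in the last picture; I did not measure them again. The force on the tool stayed around 6 N or less in every reading I took.

**Checks that were weaker or disagreed:**
- **Lid size:** the final picture gave the lid as about 175 x 113 mm, against 177 x 117 mm before the push. I put this down to blending with the green edge.
- **Tilt and lift:** I did not measure these separately, but nothing in the pictures suggested either.
- **Arm at hand-in:** the joints were still settling slightly (up to 0.04 rad/s). The gripper was 190 mm above the counter, touching nothing that I could see.

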